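Lay the shield wall by the probe in running bond

TASK

The little shield wall in front of the probe has to be finished in running bond. First push the loose grey block of the bottom course along the fence until it butts tightly against its neighbour, then, without lifting it, slide the yellow block across from the blue lab jack onto the bottom course, so that it straddles the joint by half a block each side, lies flat and snug against both the back fence and the half block at the end. Leave the other two blocks in their places and do not disturb the jar, the screwdriver or the blue tray.

Things in the scene. Friction and masses are not known exactly. Their poses are not given: they have to be found in the camera images.
- board: White bench board, 380 (x) x 520 (y) x 12 mm, fixed. Origin: centre of its underside; x points away from the robot, y to the robot's left, turned by its yaw. Along the far side of the wall it carries an aluminium fence, across the wall's right end an aluminium stop, and behind the fence at the right end (board x over 113, y below -75 mm) a rigid steel probe stand 300 mm high.
- fence (a point): Midpoint of the foot of the back fence's face (board x 100, y 30, z 12 mm); axes as the board's. The upright face is 360 mm long along board y, looks to the robot (-x), 6 mm thick behind; its top is 62 mm above this point.
- end_stop (a point): Midpoint of the foot of the end stop's face (board x 60, y -150, z 12 mm); axes as the board's. The upright face looks to board +y, is 92 mm long along x, 8 mm thick behind; its top is 78 mm above this point.
- jack: Blue lab jack fixed on the board on the robot's side of the wall, 130 (x) x 200 (y) mm. Its smooth flat top plate is 52 mm above its origin (centre of its underside), 64 mm above the bench, thus 2 mm higher than the top of the bottom course. Its far edge stands 6 to 10 mm from the near face of the wall. Axes as the board's. Its height does not change.
- block_a: Solid plastic shield brick, edges rounded 3 mm, dark grey, 0.49 kg, 80 x 130 x 50 mm (x, y, z). Origin: centre of its underside; axes nearly as the board's. Bottom course, right-hand end: already in place within 2 mm against the end stop and the back fence, with the half block on it. It is loose.
- block_b: Solid plastic shield brick, edges rounded 3 mm, mid grey, 0.49 kg, 80 x 130 x 50 mm (x, y, z). Origin: centre of its underside; axes nearly as the board's. Bottom course, left: loose on the board, along the fence and within 3 mm of it, with a gap of about 25 to 50 mm to block_a; it has to be pushed to board -y to close it. Too wide to grip; it slides on the board with ordinary friction (a push of 2 to 8 N).
- half_block: Solid plastic shield brick, edges rounded 3 mm, grey, 0.25 kg, 80 x 65 x 50 mm (x, y, z). Origin: centre of its underside; axes nearly as the board's. Second course, on block_a, already in place within 2 mm against the end stop and the back fence. It is loose.
- block_c: Solid plastic shield brick, edges rounded 3 mm, yellow, about 0.5 kg (varies), 80 x 130 x 50 mm (x, y, z). Origin: centre of its underside; axes nearly as the board's. Starts loose on the jack's top, roughly parallel to the wall, shifted up to 55 mm along the wall either way from where it belongs. Too wide to grip: push it; it slides with ordinary friction (2 to 8 N).
- home_a (a point): Point where block_a's origin belongs (board x 60, y -85, z 12 mm); axes as the board's.
- home_b (a point): Point where block_b's origin belongs when it butts block_a and the fence (board x 60, y 45, z 12 mm); axes as the board's.
- home_half (a point): Point where half_block's origin belongs (board x 60, y -117.5, z 62 mm); axes as the board's.
- home_c (a point): Point where block_c's origin belongs on the bottom course: over the joint of blocks a and b, against the fence and the half block (board x 60, y -20, z 62 mm); axes as the board's.
- jar: Bystander: white sample jar with red lid, 56 mm across, 75 mm high, loose on the board beside the jack, to the right. Origin: centre of its underside.
- screwdriver: Bystander: screwdriver with green handle lying on the bench to the left of the board. Origin on its underside.
- tray: Bystander: open blue tray with fittings, 120 x 150 x 40 mm, on the bench to the right of the board. Origin: centre of its underside.
There are look-alikes about, which are no part of the job. Several things have the shape of the block_c; the one meant has the colours described above.

How it is judged:
On the way, in this order (a step that is already met when the one before it is completed fails the run):
1. block_b is pushed home along the fence and butts block_a (x of block_b in the frame of home_b between -0.006 and 0.006 m and y of block_b in the frame of home_b between -0.006 and 0.006 m and z of block_b in the frame of home_b between -0.006 and 0.006 m and angle between the x axis of block_b and the x axis of board, either way round below 0.06 rad and angle between block_b's own z axis and vertical below 0.06 rad and y of block_b in the frame of block_a below 0.134 m), for 0.2 s.
2. block_c lies on the bottom course at its place, straddling the joint (x of block_c in the frame of home_c between -0.006 and 0.006 m and y of block_c in the frame of home_c between -0.006 and 0.006 m and z of block_c in the frame of home_c between -0.006 and 0.006 m and angle between the x axis of block_c and the x axis of board, either way round below 0.06 rad and angle between block_c's own z axis and vertical below 0.06 rad and y of block_c in the frame of half_block below 0.1015 m), for 0.2 s.
At the end, for the whole second after the job is handed in: All four blocks lie flat and at rest at their places, each within 6 mm along and across the wall and in height, and within 0.06 rad of the board's direction; the gap between blocks a and b and the gap between block_c and the half block are each under 4 mm (all of step 1 and all of step 2 and x of block_a in the frame of home_a between -0.006 and 0.006 m and y of block_a in the frame of home_a between -0.006 and 0.006 m and z of block_a in the frame of home_a between -0.006 and 0.006 m and angle between the x axis of each of block_a, half_block and the x axis of board, either way round below 0.06 rad and angle between each of block_a, half_block's own z axis and vertical below 0.06 rad and x of half_block in the frame of home_half between -0.006 and 0.006 m and y of half_block in the frame of home_half between -0.006 and 0.006 m and z of half_block in the frame of home_half between -0.006 and 0.006 m and linear speed of each of block_a, block_b, block_c, half_block below 0.01 m/s); the robot touches nothing.
It fails at once if the yellow block is lifted (more than 15 mm above the jack's top) (height (world z) of block_c above 0.079 m).
It fails at once if the yellow block is tipped over or dropped off (angle between block_c's own z axis and vertical above 0.35 rad or height (world z) of block_c below 0.045 m).
It fails at once if the jar, screwdriver or tray is disturbed (moved over 20 mm or tipped) (distance of any of jar, screwdriver, tray from where it was at the start of the episode above 0.02 m or angle between jar's own z axis and vertical above 0.5 rad).
It also fails if it takes over 67 s, if anything falls off the work surface, if the arm or the gripper's body presses on something with over 40 N, if the wrist force passes 120 N, or if a joint passes its speed limit or range.

ROBOT

A 7-joint arm with a two-finger parallel gripper is mounted at the origin on the work surface. World frame = base frame: x ahead of the robot, y to its left, z up, the work surface at z = 0. Lengths are in m, angles in rad, forces in N, time in s.
With the tool pointing down it reaches from about 0.425 to 0.95 m from the base axis. Payload 4.7 kg.
Tool frame: the origin (TCP) lies at the very end of the fingers, on their centre line; the grasp point (between the pads) lies 19 mm behind it (arm.grip_depth is the distance from the TCP to the grasp point, in m); z points along the fingers, y is the line along which they close (so a half turn about z gives the same grasp; the last joint's range is limited). The gripper opens to 85 mm and grips with 20 to 120 N. Pads are 22 mm wide; open, the fingers measure 114 mm over their backs; the gripper's body (76 mm by 85 mm) begins 54 mm behind the grasp point. The pads swing forward as they close: fully open they stand 13 mm farther back than shut.
Start: joints at [1.125, 0.469, -0.049, 1.532, 0.024, 1.141, -0.082], TCP at [0.273, -0.617, 0.231] pointing down, gripper open.
Joint ranges: [-2.59, 2.59], [-0.33, 1.99], [-1.39, 1.29], [0.1, 2.45], [-1.04, 4.18], [0.21, 1.99], [-2.66, 2.66]. Speed limits (rad/s): [2.57, 2.57, 3.14, 3.14, 3.14, 3.14, 3.14].

INTERFACE

Orientations are given as [roll, pitch, yaw] about the fixed x, y, z axes, in that order (R = Rz(yaw) Ry(pitch) Rx(roll)).
In Python, from cell import observe, eyes, arm gives the robot as it stands.
- The arm moves only by the tool send_rows, never from a script. Its argument "series" is a list of rows, each a list of 4 numbers: the shift along the tool's x, y, z normalised to -1 to 1, where 1 is 0.25 m, then the turn about the tool's z normalised to -1 to 1, where 1 is 60 degrees. A call has 1 to 10 rows; each row is the pose to reach, as a shift and turn from the pose commanded when the call began, along the tool's axes at that moment; what a row does not reach only later rows make up. A row lasts 1/12 s, in which the tool goes at most 41.7 mm and 7.16 degrees, less where a joint would pass 70% of its speed; a pose out of reach is approached as far as the arm can. A call with a number of a shift or a turn outside -1 to 1 is refused whole. A call with a gripper value outside its range is refused whole. "gripper" is the gripper command: -1 is shut, 1 is fully open, values between are in proportion, set as the call begins (left out, the last holds). The fingers move at their own pace and stop on an object; "newtons" is the grip in N (left out, the last holds). Time passes only in rows, so rows that repeat a pose let the fingers close. It gives the time, the measured TCP pose, the force, the opening and the grip force at its end, in the units of the state.
- observe(): the state, without advancing time (a new reading comes with each control period).
- eyes.capture(name): name is "side" or "top"; returns a dict with "img" (400x640x3 uint8, red, green, blue), "mtx" (3x3 intrinsics, pixels), "k1" (the pictures are not rectified: a ray, as slopes to the right and down, at radius r is drawn at 1 + k1 r^2 times it, then the intrinsics apply), "pose" (4x4, takes a point from camera to world coordinates). Camera axes: x right, y up, looking along -z (the intrinsics and any distortion apply to the point x, -y, -z); pixel columns grow to the right and rows downward; lengths in m; the calibration is good to about 2 mm. A picture is of the moment at which its call begins. There is no depth.
- arm.finish_job(): hands the job in; it is judged then, once.
The state is a dict: "time": time; "joints": joint angles; "qd": joint speeds; "tau": joint torques, N m; "eef_pos": TCP position; "ee_rot": TCP orientation; "contact_force": force on the tool from outside, world axes, zero at the start; "ft_torque": the same for the moment, N m; "finger_gap": opening from 0.0 (shut) to 1.0 (fully open); "grasp_force": force on a finger pad.
Only numpy, scipy, OpenCV 4.12 (cv2) and the standard library are available. Lean on these libraries where they do the work, as an engineer would, in place of code of your own. Each camera call takes 0.05 s, during which the arm holds its last target. There are 200 camera calls.

## Working session

There is one attempt and no reset: what is moved stays moved. The work goes in short steps, Python scripts to look and compute and a tool call to move; the robot and the scene stay as the last step left them, time stands still between calls to the robot, and variables do not carry over. Pictures are saved under pics/ and viewed, at most 10 in all, crops included, and the job is handed in when it is done.

Besides the shell and the picture viewer there is one more tool, called after "Emit:" as name(argument=value, ...) on one line, values as JSON. send_rows: Moves the arm, as the interface text tells. Scaled input: -1 to 1 covers 0.25 m each way for a shift and 60 degrees each way for a turn. Its arguments: {"type":"object","properties":{"series":{"type":"array","items":{"type":"array","items":{"type":"number","minimum":-1,"maximum":1}}},"gripper":{"type":"number"},"newtons":{"type":"number"}},"required":["series"]}

```bash
mkdir -p pics; cat > h.py <<'E'
import numpy as np, cv2
from cell import observe, eyes, arm
def cap(n,f=None):
    c=eyes.capture(n)
    if f: cv2.imwrite('pics/'+f,c['img'][:,:,::-1])
    return c
def ray(c,u,v):
    K=c['mtx'];d=np.array([(u-K[0,2])/K[0,0],(v-K[1,2])/K[1,1]])
    s=d.copy()
    for _ in range(20): s=d/(1+c['k1']*(s@s))
    P=np.array(c['pose']);return P[:3,3],P[:3,:3]@np.array([s[0],-s[1],-1])
def onz(c,u,v,z):
    o,d=ray(c,u,v);return o+d*(z-o[2])/d[2]
def proj(c,p):
    P=np.array(c['pose']);q=P[:3,:3].T@(np.array(p)-P[:3,3]);s=np.array([q[0],-q[1]])/-q[2]
    s=s*(1+c['k1']*(s@s));K=c['mtx'];return K[0,0]*s[0]+K[0,2],K[1,1]*s[1]+K[1,2]
E
python3 - <<'E'
from h import *
for n in('top','side'):
    c=cap(n,n+'0.png');print(n,np.round(c['pose'],3).tolist(),c['mtx'].tolist(),c['k1'])
print(observe())
E
```

```text
top [[0.01, 0.997, -0.071, 0.473], [-1.0, 0.01, 0.001, -0.078], [0.002, 0.071, 0.997, 1.619], [0.0, 0.0, 0.0, 1.0]] [[455.1084242275243, 0.0, 316.87865834893637], [0.0, 455.1084242275243, 203.50922710897228], [0.0, 0.0, 1.0]] -0.09647454714173326
side [[-0.913, 0.251, -0.322, 0.092], [-0.408, -0.587, 0.7, 0.982], [-0.013, 0.77, 0.638, 1.042], [0.0, 0.0, 0.0, 1.0]] [[479.56450158381307, 0.0, 323.6334295341389], [0.0, 479.56450158381307, 201.7324356555673], [0.0, 0.0, 1.0]] 0.033830661192847895
{'time': 0.1, 'joints': array([ 1.12509227,  0.46941412, -0.04854048,  1.53359694,  0.02409376,
        1.14100113, -0.0822832 ]), 'qd': array([ 0.0010053 , -0.00067315,  0.00047892, -0.00317126,  0.00071621,
        0.00226128,  0.00074689]), 'tau': array([ 1.52013137e-03, -5.11516464e+01, -4.63402004e-02, -2.38390625e+01,
        1.08618141e-02,  4.37581402e-03, -6.86784475e-06]), 'eef_pos': array([ 0.27303364, -0.61672868,  0.23032072]), 'ee_rot': array([-3.13976007e+00,  8.34416371e-05,  4.16799236e-01]), 'contact_force': array([0.80806858, 0.00149372, 0.3539705 ]), 'ft_torque': array([-0.00012695, -0.02675573, -0.03451479]), 'grasp_force': 0.0, 'finger_gap': 1.001900254701647}
```

View pics/top0.png

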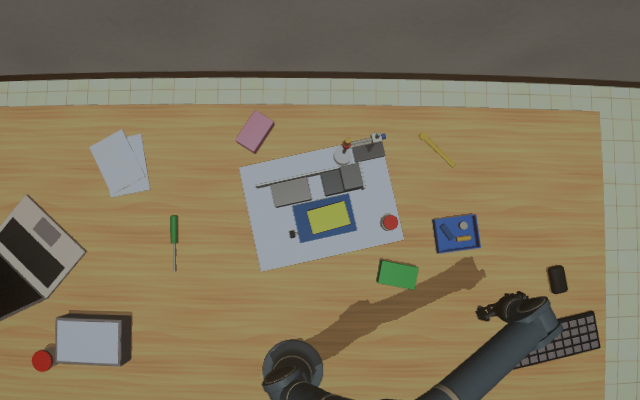

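View pics/side0.png

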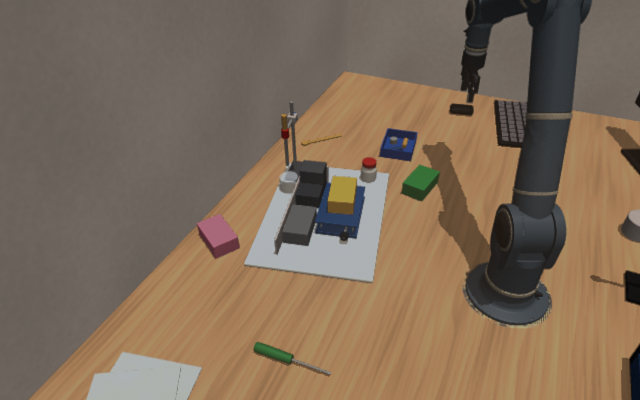

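Top view: the board has corners at about (240,168), (384,135), (404,240) and (261,271). Candidates shaped like block_c are yellow on the blue jack at (328,217), green at (398,274) and pink at (255,132). I choose the yellow one. Block_b is at (291,192), block_a with the half block at (342,180), and the jar at (390,222).

```bash
python3 - <<'E'
from h import *
c=cap('top');im=c['img'];hsv=cv2.cvtColor(im,cv2.COLOR_RGB2HSV)
crop=im[120:285,225:420];cv2.imwrite('pics/crop0.png',cv2.resize(crop,None,fx=3.6,fy=3.6,interpolation=cv2.INTER_CUBIC)[:,:,::-1])
def big(m):
    cs,_=cv2.findContours(m,cv2.RETR_EXTERNAL,cv2.CHAIN_APPROX_NONE);return max(cs,key=cv2.contourArea)
def rect(m,z,n):
    k=big(m)[:,0,:]
    w=np.array([onz(c,u,v,z)[:2] for u,v in k]).astype(np.float32)
    (x,y),(a,b),t=cv2.minAreaRect(w);print(n,np.round([x,y,a,b],4),'ang',round(t,2))
    return cv2.boxPoints(((x,y),(a,b),t))
roi=np.zeros(im.shape[:2],np.uint8);roi[120:285,225:420]=255
b=cv2.inRange(hsv,(0,0,120),(180,60,255))&roi
b=cv2.morphologyEx(b,cv2.MORPH_CLOSE,np.ones((3,3)))
print(rect(b,.012,'board'))
y=cv2.inRange(hsv,(20,100,80),(40,255,255))&roi;y[:,:300]=0;y[:195]=0;y[:,360:]=0;print(rect(y,.114,'yellow'))
j=cv2.inRange(hsv,(100,80,30),(125,255,255))&roi;j[:,365:]=0
print(rect(j|y,.064,'jack'))
for u,v in((291,190),(350,178),(330,182)):print(im[v,u],hsv[v,u])
E
```

```text
board [ 0.5983 -0.0942  0.3953  0.5246] ang 13.15
[[ 0.34616393  0.11628415]
 [ 0.46547073 -0.39458358]
 [ 0.85040814 -0.30468625]
 [ 0.73110133  0.20618147]]
yellow [ 0.5355 -0.1183  0.0791  0.1276] ang 16.15
[[ 0.47971746 -0.06802049]
 [ 0.5151973  -0.19057162]
 [ 0.5912174  -0.16856304]
 [ 0.5557376  -0.04601191]]
jack [ 0.5353 -0.1058  0.1282  0.1971] ang 13.14
[[ 0.45051566 -0.02446631]
 [ 0.49531904 -0.21635813]
 [ 0.6201147  -0.18722054]
 [ 0.5753113   0.00467128]]
[121 120 117] [ 23   8 121]
[100 101  98] [ 40   8 101]
[83 84 83] [60  3 84]
```

View pics/crop0.png

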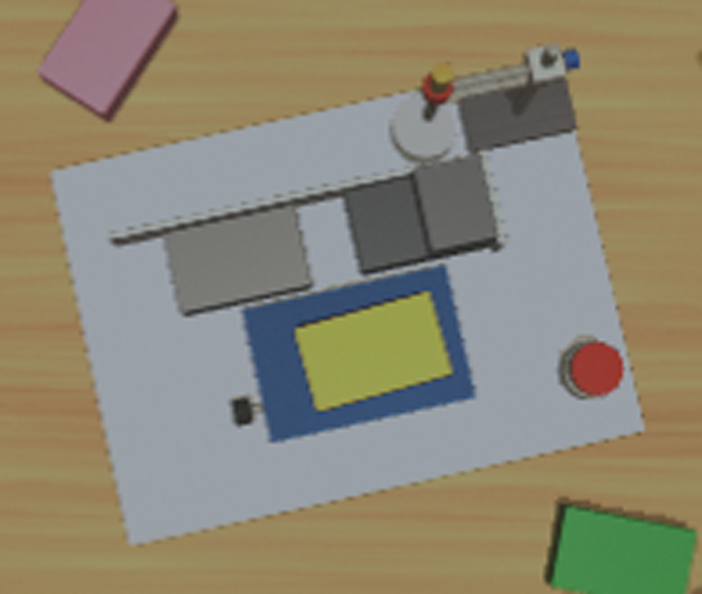

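The crop confirms the yellow brick on the blue jack at crop (373,350), the only such one on the jack. Block_b is at crop (238,260), with a gap to block_a (crop 300–350). The probe stands behind the fence at (430,130).

```bash
cat >> h.py <<'E'
def fr(w,o,t): 
    R=np.array([[np.cos(t),-np.sin(t)],[np.sin(t),np.cos(t)]]);return R.T@(np.array(w)[:2]-o)
E
python3 - <<'E'
from h import *
c=cap('top')
q=lambda u,v,z:onz(c,225+(u+.5)/3.6-.5,120+(v+.5)/3.6-.5,z)[:2]
C=[q(*p,.012) for p in((51,171),(571,78),(643,432),(131,545))]
print(np.round(C,4)); 
e=C[3]-C[2];t=np.arctan2(e[1],e[0])-np.pi/2;e=C[0]-C[3];t2=np.arctan2(e[1],e[0]);e2=C[1]-C[2];print(np.degrees([t,t2]),[np.linalg.norm(C[i]-C[i-1]) for i in range(4)])
t=np.radians(13.2)
R=np.array([[np.cos(t),-np.sin(t)],[np.sin(t),np.cos(t)]])
os=[C[0]-R@[.19,.26],C[2]-R@[-.19,-.26],C[3]-R@[-.19,.26]];print('origins',np.round(os,4))
o=np.mean(os,0)
def show(n,pts,z): print(n,np.round([fr(q(*p,z),o,t)*1000 for p in pts],0).tolist())
show('b',((165,238),(297,207),(312,287),(185,314)),.062)
show('half',((413,172),(480,157),(497,240),(430,252)),.112)
show('a',((345,193),(360,272)),.062)
show('jack',((244,309),(445,265),(474,397),(271,441)),.064)
show('yellow',((295,327),(431,292),(452,373),(316,411)),.114)
show('fence top',((112,240),),.074)
show('stop',((500,246),),.09)
show('jar',((595,368),),.075)
print(o,observe()['eef_pos'])
E
```

```text
[[ 0.7151  0.1995]
 [ 0.814  -0.3167]
 [ 0.4627 -0.3873]
 [ 0.3478  0.1133]]
[12.92149386 13.20436338] [np.float64(0.3773184008575066), np.float64(0.5256317348260933), np.float64(0.35835917320424343), np.float64(0.5136897393616041)]
origins [[ 0.5895 -0.097 ]
 [ 0.5883 -0.0908]
 [ 0.5921 -0.0964]]
b [[92.0, 158.0], [94.0, 28.0], [16.0, 31.0], [17.0, 154.0]]
half [[96.0, -84.0], [96.0, -148.0], [17.0, -146.0], [19.0, -82.0]]
a [[97.0, -20.0], [20.0, -17.0]]
jack [[9.0, 98.0], [8.0, -98.0], [-120.0, -96.0], [-119.0, 100.0]]
yellow [[-21.0, 54.0], [-17.0, -75.0], [-94.0, -77.0], [-101.0, 52.0]]
fence top [[100.0, 206.0]]
stop [[13.0, -150.0]]
jar [[-119.0, -213.0]]
[ 0.58997321 -0.09474299] [ 0.27311368 -0.61689147  0.23066361]
```

```bash
cat >> h.py <<'E'
from scipy.spatial.transform import Rotation as Ro
T=np.radians(13.2);O=np.array([.589,-.0947])
Rb=np.array([[np.cos(T),-np.sin(T)],[np.sin(T),np.cos(T)]])
def go(bx,by,z,yaw=None):
    """units to board-frame target (mm), tool yaw rel. board in deg"""
    s=observe();w=np.r_[O+Rb@np.array([bx,by])/1000,z/1000]
    R=Ro.from_euler('xyz',s['ee_rot']).as_matrix();d=R.T@(w-s['eef_pos'])/.25
    y=np.degrees(s['ee_rot'][2]);tn=0 if yaw is None else -((yaw+13.2-y+180)%360-180)/60
    print('now',np.round(fr(s['eef_pos'],O,T)*1000,1),'z',round(s['eef_pos'][2]*1000,1),'yaw',round(y-13.2,2),'move',np.round(d,3),round(tn,3),'q7',round(s['joints'][6],2),'t',s['time'],'F',np.round(s['contact_force'],1))
E
python3 -c "
from h import *;go(60,205,231,90)"
```

```text
now [-426.8 -436.3] z 230.7 yaw 10.68 move [ 2.389e+00 -2.160e+00  1.000e-03] -1.322 q7 -0.08 t 0.2 F [-0.   0.   0.3]
```

Emit:
send_rows(series=[[0.8, -0.72, 0, 0], [0.8, -0.72, 0, 0], [0.8, -0.72, 0, 0], [0.8, -0.72, 0, 0], [0.8, -0.72, 0, 0], [0.8, -0.72, 0, 0], [0.8, -0.72, 0, 0]], gripper=0)

```text
time: 0.78
eef_pos: [0.3859, -0.3657, 0.2314]
ee_rot: [-3.14, -0.002, 0.424]
contact_force: [0.4, 0.9, -0.1]
finger_gap: 0.502
grasp_force: 0.0
```

Emit:
send_rows(series=[[0.8, -0.72, 0, 0], [0.8, -0.72, 0, 0], [0.8, -0.72, 0, 0], [0.8, -0.72, 0, 0], [0.8, -0.72, 0, 0], [0.8, -0.72, 0, 0], [0.8, -0.72, 0, 0]])

```text
time: 1.37
eef_pos: [0.4951, -0.1199, 0.2317]
ee_rot: [-3.14, -0.002, 0.424]
contact_force: [0.0, 0.9, -0.4]
finger_gap: 0.505
grasp_force: 0.0
```

Emit:
send_rows(series=[[0.79, -0.72, 0, -0.9], [0.79, -0.72, 0, -0.9], [0.79, -0.72, 0, -0.9], [0.79, -0.72, 0, -0.9], [0.79, -0.72, 0, -0.9], [0.79, -0.72, 0, -0.9], [0.79, -0.72, 0, -0.9], [0.79, -0.72, 0, -0.9], [0.79, -0.72, 0, -0.9]])

```text
time: 2.12
eef_pos: [0.6009, 0.1203, 0.2308]
ee_rot: [-3.14, -0.001, 1.363]
contact_force: [-0.2, -0.6, 0.3]
finger_gap: 0.501
grasp_force: 0.0
```

```bash
python3 -c "
from h import *;go(60,205,100,90)"
```

```text
now [ 60.7 206.6] z 230.8 yaw 64.91 move [-0.007  0.001  0.523] -0.418 q7 -0.69 t 2.1167 F [-0.2 -0.6  0.3]
```

Emit:
send_rows(series=[[0, 0, 0.2, -0.418], [0, 0, 0.35, -0.418], [0, 0, 0.5, -0.418], [0, 0, 0.55, -0.418], [0, 0, 0.55, -0.418], [0, 0, 0.55, -0.418]], gripper=-0.3)

```text
time: 2.62
eef_pos: [0.6009, 0.1173, 0.0934]
ee_rot: [-3.14, 0.0, 1.793]
contact_force: [-0.3, -0.6, 0.2]
finger_gap: 0.35
grasp_force: 0.0
```

```bash
python3 -c "
from h import *;go(58,190,37,90);c=cap('side');cv2.imwrite('pics/s1.png',cv2.resize(c['img'][100:300,200:440],None,fx=3,fy=3)[:,:,::-1])"
```

```text
now [ 60.  203.7] z 93.4 yaw 89.51 move [-0.055 -0.007  0.226] -0.008 q7 -0.4 t 2.6167 F [-0.3 -0.6  0.2]
```

View pics/s1.png

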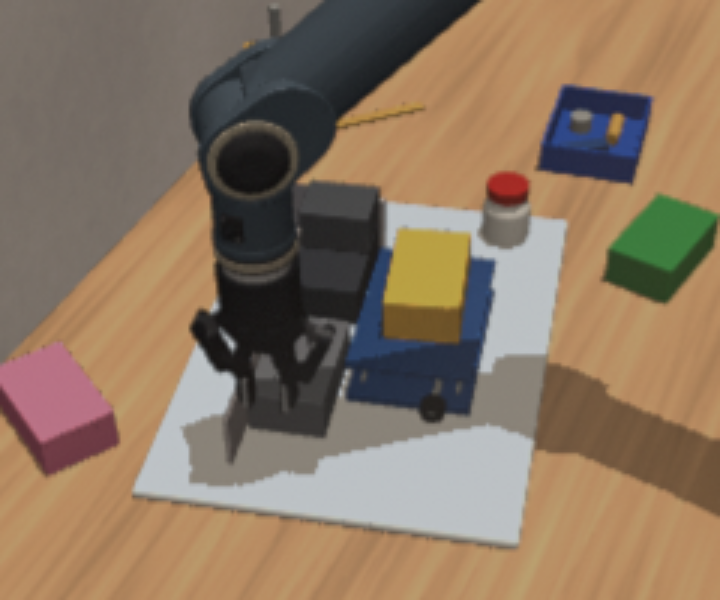

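The fingers stand just beyond block_b's left end, at crop (245,390) and (290,395). The tips are clear of the fence and the jack, so I descend and push.

Emit:
send_rows(series=[[0, 0, 0.11, -0.008], [0, 0, 0.215, -0.008], [0, 0, 0.215, -0.008], [-0.04, -0.004, 0.215, -0.008], [-0.08, -0.004, 0.215, -0.008], [-0.12, -0.004, 0.215, -0.008], [-0.14, -0.004, 0.215, -0.008], [-0.16, -0.004, 0.215, -0.008], [-0.18, -0.004, 0.215, -0.008], [-0.2, -0.004, 0.215, -0.008]])

```text
time: 3.5
eef_pos: [0.6118, 0.0707, 0.0411]
ee_rot: [3.139, -0.001, 1.807]
contact_force: [-0.4, 5.2, 4.1]
finger_gap: 0.349
grasp_force: 2.2
```

Emit:
send_rows(series=[[-0.02, 0, 0, 0], [-0.04, 0, 0, 0], [-0.06, 0, 0, 0], [-0.075, 0, 0, 0], [-0.09, 0, 0, 0], [-0.09, 0, 0, 0]])

```text
time: 4.0
eef_pos: [0.6167, 0.046, 0.0398]
ee_rot: [-3.141, 0.001, 1.804]
contact_force: [-0.0, 1.6, 0.7]
finger_gap: 0.352
grasp_force: 0.8
```

```bash
python3 -c "
from h import *;go(60,121,40,90)"
```

```text
now [ 59.1 130.7] z 39.8 yaw 90.17 move [-0.039  0.003 -0.001] 0.003 q7 -0.32 t 4.0 F [-0.   1.6  0.7]
```

Emit:
send_rows(series=[[-0.01, 0, 0, 0], [-0.02, 0, 0, 0], [-0.03, 0, 0, 0], [-0.036, 0, 0, 0], [-0.036, 0, 0, 0]])

```text
time: 4.42
eef_pos: [0.6184, 0.0388, 0.0398]
ee_rot: [-3.141, -0.0, 1.805]
contact_force: [-0.3, 3.8, -0.3]
finger_gap: 0.352
grasp_force: 1.9
```

Emit:
send_rows(series=[[-0.006, 0, 0, 0], [-0.012, 0, 0, 0], [-0.012, 0, 0, 0]])

```text
time: 4.67
eef_pos: [0.6184, 0.038, 0.0398]
ee_rot: [-3.141, -0.003, 1.806]
contact_force: [-1.5, 6.7, 0.1]
finger_gap: 0.348
grasp_force: 3.6
```

```bash
python3 -c "
from h import *;go(60,121,40,90);cap('side','s2.png');c=cap('side');cv2.imwrite('pics/s2c.png',cv2.resize(c['img'][150:260,250:390],None,fx=5,fy=5,interpolation=cv2.INTER_CUBIC)[:,:,::-1])"
```

```text
now [ 58.9 122.4] z 39.8 yaw 90.29 move [-0.006  0.004 -0.001] 0.005 q7 -0.3 t 4.6667 F [-1.5  6.7  0.1]
```

View pics/s2c.png

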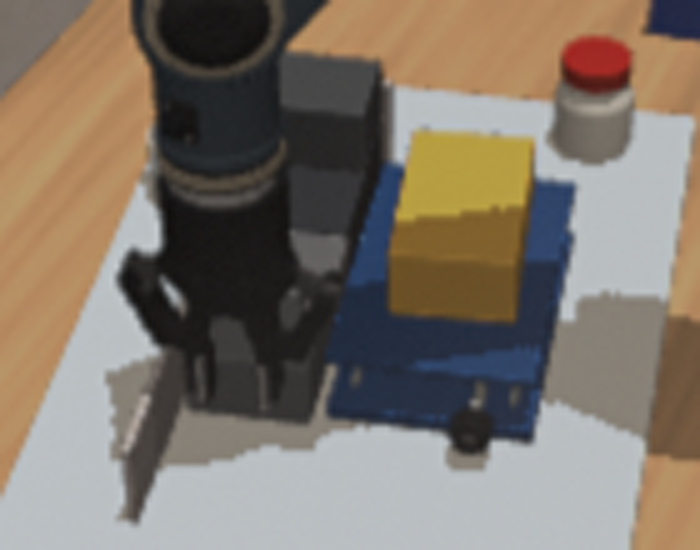

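Block_b now reaches block_a's edge at crop (320,240). Force is rising and motion has stalled, at the expected spot (TCP y 122, about 121 predicted). I press once more to confirm.

Emit:
send_rows(series=[[-0.012, 0, 0, 0], [-0.02, 0, 0, 0], [-0.02, 0, 0, 0], [-0.02, 0, 0, 0]])

```text
time: 5.1
eef_pos: [0.6184, 0.038, 0.0399]
ee_rot: [-3.141, -0.009, 1.809]
contact_force: [-3.1, 14.2, -1.3]
finger_gap: 0.348
grasp_force: 7.3
```

```bash
python3 -c "
from h import *;go(60,121,40,90)"
```

```text
now [ 58.9 122.4] z 39.9 yaw 90.44 move [-0.006  0.004 -0.001] 0.007 q7 -0.29 t 5.1 F [-3.1 14.2 -1.3]
```

Emit:
send_rows(series=[[0.05, 0, 0, 0], [0.12, 0, 0, 0], [0.2, 0, -0.1, 0], [0.22, 0, -0.25, 0], [0.22, 0, -0.4, 0], [0.22, 0, -0.55, 0], [0.22, 0, -0.64, 0], [0.22, 0, -0.64, 0]])

```text
time: 5.77
eef_pos: [0.6111, 0.0837, 0.206]
ee_rot: [3.132, 0.004, 1.804]
contact_force: [0.5, 0.6, 0.7]
finger_gap: 0.346
grasp_force: 0.0
```

```bash
python3 - <<'E'
from h import *
go(-125,-10,200,0)
c=cap('top');cv2.imwrite('pics/t2.png',cv2.resize(c['img'][120:285,225:420],None,fx=3.6,fy=3.6,interpolation=cv2.INTER_CUBIC)[:,:,::-1])
E
```

```text
now [ 62.2 168.7] z 206.0 yaw 90.14 move [-0.713 -0.751  0.019] 1.502 q7 -0.26 t 5.7667 F [0.5 0.6 0.7]
```

View pics/t2.png

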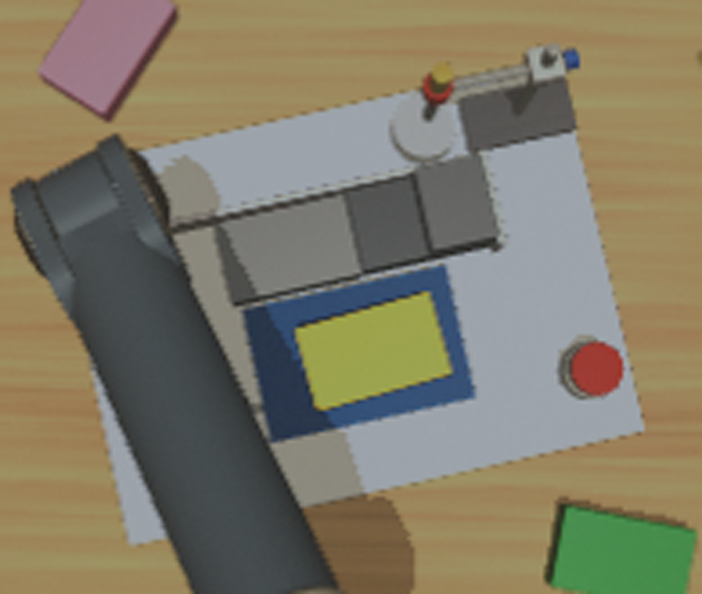

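Block_b now butts block_a (joint at crop (355,235)) and lies along the fence. The yellow block is unmoved at (373,350). I move behind it.

Emit:
send_rows(series=[[-0.713, -0.751, 0, 0.8], [-0.713, -0.751, 0, 0.8], [-0.713, -0.751, 0, 0.8], [-0.713, -0.751, 0, 0.8], [-0.713, -0.751, 0, 0.8], [-0.713, -0.751, 0, 0.8], [-0.713, -0.751, 0, 0.8], [-0.713, -0.751, 0, 0.8], [-0.713, -0.751, 0, 0.8]], gripper=0.4)

```text
time: 6.57
eef_pos: [0.4655, -0.1335, 0.1992]
ee_rot: [-3.14, 0.001, 0.967]
contact_force: [-0.0, 1.3, -0.4]
finger_gap: 0.7
grasp_force: 0.0
```

Emit:
send_rows(series=[[0, 0, 0, 0.702], [0, 0, 0, 0.702], [0, 0, 0, 0.702], [0, 0, 0, 0.702], [0, 0, 0, 0.702], [0, 0, 0, 0.702], [0, 0, 0, 0.702]])

```text
time: 7.15
eef_pos: [0.467, -0.1309, 0.1994]
ee_rot: [-3.141, 0.001, 0.235]
contact_force: [0.0, -0.4, 0.3]
finger_gap: 0.701
grasp_force: 0.0
```

```bash
python3 -c "
from h import *;go(-128,-11,76,0)"
```

```text
now [-127.    -7.4] z 199.4 yaw 0.29 move [-0.004  0.015  0.494] 0.005 q7 -1.25 t 7.15 F [ 0.  -0.4  0.3]
```

Emit:
send_rows(series=[[-0.008, 0.015, 0.12, 0.005], [-0.008, 0.015, 0.24, 0.005], [-0.008, 0.015, 0.36, 0.005], [-0.008, 0.015, 0.46, 0.005], [-0.008, 0.015, 0.494, 0.005], [-0.008, 0.015, 0.494, 0.005], [-0.008, 0.015, 0.494, 0.005]])

```text
time: 7.73
eef_pos: [0.4662, -0.1359, 0.0768]
ee_rot: [-3.141, -0.0, 0.23]
contact_force: [0.3, 0.8, 0.6]
finger_gap: 0.702
grasp_force: 0.0
```

Emit:
send_rows(series=[[0.02, 0, 0, 0], [0.04, 0, 0, 0], [0.06, 0, 0, 0], [0.08, 0, 0, 0], [0.1, 0, 0, 0], [0.12, 0, 0, 0], [0.14, 0, 0, 0], [0.16, 0, 0, 0], [0.18, 0, 0, 0], [0.2, 0, 0, 0]])

```text
time: 8.57
eef_pos: [0.5144, -0.1254, 0.0765]
ee_rot: [3.141, 0.0, 0.227]
contact_force: [-5.2, -0.2, 3.9]
finger_gap: 0.699
grasp_force: 2.4
```

```bash
python3 - <<'E'
from h import *
go(9,-11,76,0)
c=cap('top');cv2.imwrite('pics/t3.png',cv2.resize(c['img'][150:260,260:400],None,fx=5,fy=5,interpolation=cv2.INTER_CUBIC)[:,:,::-1])
E
```

```text
now [-79.6 -12.9] z 76.5 yaw -0.2 move [ 0.354 -0.009  0.002] -0.003 q7 -1.38 t 8.5667 F [-5.2 -0.2  3.9]
```

View pics/t3.png

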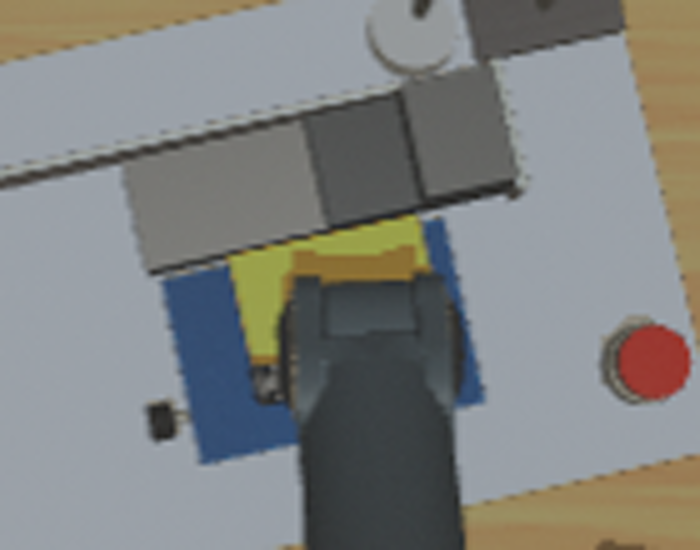

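Yellow is being pushed squarely, with far corners at crop (230,258) and (418,217). The half block's left face runs (402,90)–(422,197). I check the clearance along the wall.

```bash
python3 - <<'E'
from h import *
c=cap('top');q=lambda u,v,z:np.round(fr(onz(c,260+(u+.5)/5-.5,150+(v+.5)/5-.5,z),O,T)*1000,1)
for n,p in dict(yl=(230,258,.114),yr=(418,217,.114),half_far=(402,90,.112),half_near=(424,197,.112),bl=(124,168,.062),bl2=(150,272,.062)).items():print(n,q(*p))
E
```

```text
yl [10.6 50.6]
yr [  9.9 -77.2]
half_far [ 95.5 -86. ]
half_near [ 22.3 -84.3]
bl [ 91.3 108.7]
bl2 [ 17.3 106.6]
```

Emit:
send_rows(series=[[0.02, 0, 0, 0], [0.04, 0, 0, 0], [0.06, 0, 0, 0], [0.08, 0, 0, 0], [0.1, 0, 0, 0], [0.12, 0, 0, 0], [0.14, 0, 0, 0], [0.16, 0, 0, 0], [0.18, 0, 0, 0], [0.2, 0, 0, 0]])

```text
time: 9.5
eef_pos: [0.5637, -0.1138, 0.0765]
ee_rot: [3.142, -0.001, 0.227]
contact_force: [-2.0, -0.0, -1.6]
finger_gap: 0.7
grasp_force: 1.0
```

Emit:
send_rows(series=[[0.02, 0, 0, 0], [0.04, 0, 0, 0], [0.06, 0, 0, 0], [0.07, 0, 0, 0], [0.08, 0, 0, 0], [0.09, 0, 0, 0], [0.1, 0, 0, 0], [0.1, 0, 0, 0]])

```text
time: 10.17
eef_pos: [0.5879, -0.1082, 0.0767]
ee_rot: [3.141, -0.001, 0.227]
contact_force: [-0.9, -0.1, -1.2]
finger_gap: 0.701
grasp_force: 0.5
```

```bash
python3 - <<'E'
from h import *
go(9,-11,76,0)
c=cap('side');cv2.imwrite('pics/s4.png',cv2.resize(c['img'][140:260,250:390],None,fx=5,fy=5,interpolation=cv2.INTER_CUBIC)[:,:,::-1])
E
```

```text
now [ -4.1 -12.9] z 76.7 yaw -0.17 move [ 0.052 -0.008  0.003] -0.003 q7 -1.43 t 10.1667 F [-0.9 -0.1 -1.2]
```

View pics/s4.png

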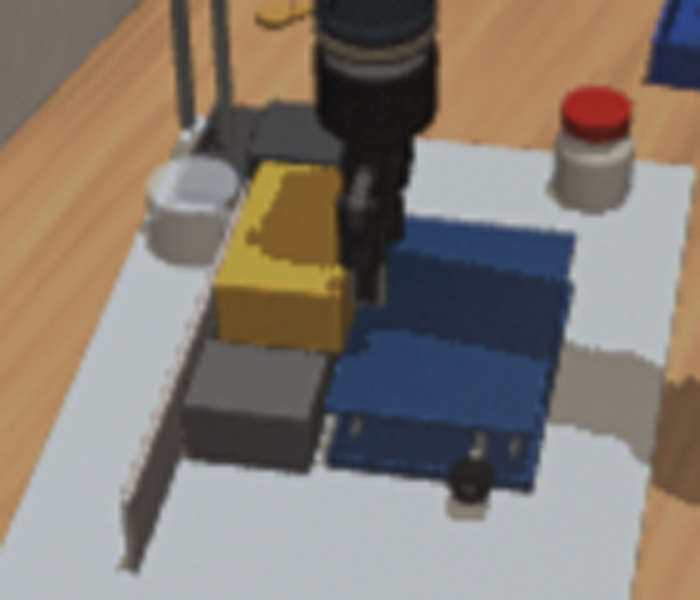

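Yellow is on the course, at crop (280,260), with its near edge still over the jack edge. I continue to the fence in small steps.

Emit:
send_rows(series=[[0.012, 0, 0, 0], [0.024, 0, 0, 0], [0.036, 0, 0, 0], [0.044, 0, 0, 0], [0.044, 0, 0, 0]])

```text
time: 10.63
eef_pos: [0.5988, -0.1059, 0.0767]
ee_rot: [3.141, -0.001, 0.227]
contact_force: [-1.2, -1.3, -0.4]
finger_gap: 0.701
grasp_force: 0.7
```

Emit:
send_rows(series=[[0.006, 0, 0, 0], [0.012, 0, 0, 0], [0.016, 0, 0, 0], [0.016, 0, 0, 0]])

```text
time: 10.97
eef_pos: [0.6, -0.1056, 0.0766]
ee_rot: [3.142, 0.004, 0.227]
contact_force: [-7.7, -1.4, 6.1]
finger_gap: 0.702
grasp_force: 4.2
```

```bash
python3 -c "
from h import *;go(9,-11,76,0)"
```

```text
now [  8.2 -13.1] z 76.6 yaw -0.18 move [ 0.003 -0.008  0.002] -0.003 q7 -1.44 t 10.9667 F [-7.7 -1.4  6.1]
```

Contact at the fence, at the expected x of about 8–9. One light press to confirm, then I back off and go to the left end.

Emit:
send_rows(series=[[0.008, 0, 0, 0], [0.014, 0, 0, 0], [0.014, 0, 0, 0]])

```text
time: 11.22
eef_pos: [0.5998, -0.1056, 0.0762]
ee_rot: [-3.141, 0.013, 0.227]
contact_force: [-16.5, -3.9, 10.7]
finger_gap: 0.695
grasp_force: 8.2
```

Emit:
send_rows(series=[[-0.06, 0, 0, 0], [-0.12, 0, -0.02, 0], [-0.16, 0, -0.12, 0], [-0.16, 0, -0.24, 0], [-0.16, 0, -0.36, 0], [-0.16, 0, -0.44, 0], [-0.16, 0, -0.44, 0]], gripper=-0.3)

```text
time: 11.8
eef_pos: [0.5708, -0.113, 0.1923]
ee_rot: [3.137, -0.012, 0.228]
contact_force: [0.0, 0.4, -0.2]
finger_gap: 0.346
grasp_force: 0.0
```

```bash
python3 -c "
from h import *;go(58,92,190,90)
c=cap('top');q=lambda u,v,z:fr(onz(c,u,v,z),O,T)*1000
m=cv2.inRange(cv2.cvtColor(c['img'],cv2.COLOR_RGB2HSV),(20,90,60),(40,255,255));m[:,:300]=0;m[:160]=0;m[230:]=0;m[:,365:]=0
v,u=np.nonzero(m);w=np.array([q(a,b,.112) for a,b in zip(u,v)]);print(len(w),np.percentile(w,[1,50,99],axis=0))"
```

```text
now [-21.9 -13.6] z 192.3 yaw -0.16 move [ 0.318 -0.423  0.011] -1.503 q7 -1.36 t 11.8 F [ 0.   0.4 -0.2]
570 [[ 23.86950813 -77.71199129]
 [ 76.15802396  -4.5913485 ]
 [100.0315128   51.33820224]]
```

Emit:
send_rows(series=[[0.318, -0.423, 0, -0.8], [0.318, -0.423, 0, -0.8], [0.318, -0.423, 0, -0.8], [0.318, -0.423, 0, -0.8], [0.318, -0.423, 0, -0.8], [0.318, -0.423, 0, -0.8], [0.318, -0.423, 0, -0.8], [0.318, -0.423, 0, -0.8]])

```text
time: 12.52
eef_pos: [0.6199, 0.0082, 0.1851]
ee_rot: [-3.14, -0.001, 1.067]
contact_force: [0.4, 0.7, -0.2]
finger_gap: 0.347
grasp_force: 0.0
```

Emit:
send_rows(series=[[0, 0, 0, -0.703], [0, 0, 0, -0.703], [0, 0, 0, -0.703], [0, 0, 0, -0.703], [0, 0, 0, -0.703], [0, 0, 0, -0.703], [0, 0, 0, -0.703]])

```text
time: 13.1
eef_pos: [0.6198, 0.0078, 0.1856]
ee_rot: [-3.141, -0.001, 1.801]
contact_force: [-1.2, -0.0, -0.2]
finger_gap: 0.35
grasp_force: 0.0
```

```bash
python3 -c "
from h import *;go(58,92,82,90)"
```

```text
now [53.4 92.8] z 185.6 yaw 89.97 move [-0.004  0.018  0.414] -0.0 q7 -0.18 t 13.1 F [-1.2 -0.  -0.2]
```

Emit:
send_rows(series=[[0, 0.018, 0.12, 0], [0, 0.018, 0.24, 0], [0, 0.018, 0.36, 0], [0, 0.018, 0.414, 0], [0, 0.018, 0.414, 0], [-0.03, 0.018, 0.414, 0], [-0.06, 0.018, 0.414, 0], [-0.09, 0.018, 0.414, 0], [-0.105, 0.018, 0.414, 0], [-0.105, 0.018, 0.414, 0]])

```text
time: 13.93
eef_pos: [0.6314, -0.0186, 0.0843]
ee_rot: [3.139, 0.001, 1.798]
contact_force: [-0.7, 0.4, 0.2]
finger_gap: 0.349
grasp_force: 0.0
```

Emit:
send_rows(series=[[-0.006, 0, 0, 0], [-0.012, 0, 0, 0], [-0.018, 0, 0, 0], [-0.024, 0, 0, 0], [-0.024, 0, 0, 0]])

```text
time: 14.35
eef_pos: [0.6312, -0.0205, 0.0835]
ee_rot: [3.141, -0.002, 1.803]
contact_force: [-1.7, 4.6, 3.4]
finger_gap: 0.351
grasp_force: 2.3
```

```bash
python3 -c "
from h import *;go(58,57,82,90)"
```

```text
now [58.1 62.6] z 83.5 yaw 90.08 move [-0.023 -0.     0.006] 0.001 q7 -0.2 t 14.35 F [-1.7  4.6  3.4]
```

Emit:
send_rows(series=[[-0.008, 0, 0, 0], [-0.016, 0, 0, 0], [-0.024, 0, 0, 0], [-0.024, 0, 0, 0], [-0.024, 0, 0, 0]])

```text
time: 14.77
eef_pos: [0.6325, -0.0256, 0.0835]
ee_rot: [-3.142, -0.003, 1.803]
contact_force: [-2.7, 6.2, 3.9]
finger_gap: 0.346
grasp_force: 3.0
```

```bash
python3 -c "
from h import *;go(58,57,82,90)"
```

```text
now [58.1 57.3] z 83.5 yaw 90.1 move [-0.001 -0.     0.006] 0.002 q7 -0.19 t 14.7667 F [-2.7  6.2  3.9]
```

Emit:
send_rows(series=[[-0.006, 0, 0, 0], [-0.012, 0, 0, 0], [-0.012, 0, 0, 0], [-0.012, 0, 0, 0]])

```text
time: 15.1
eef_pos: [0.6324, -0.0256, 0.0836]
ee_rot: [-3.141, -0.007, 1.805]
contact_force: [-4.8, 9.6, 4.3]
finger_gap: 0.349
grasp_force: 5.3
```

Emit:
send_rows(series=[[-0.006, 0, 0, 0], [-0.012, 0, 0, 0], [-0.012, 0, 0, 0], [-0.012, 0, 0, 0]])

```text
time: 15.43
eef_pos: [0.6324, -0.0256, 0.0836]
ee_rot: [-3.141, -0.01, 1.806]
contact_force: [-5.4, 13.6, 4.7]
finger_gap: 0.346
grasp_force: 7.6
```

```bash
python3 -c "
from h import *;go(58,57,82,90)"
```

```text
now [58.  57.4] z 83.6 yaw 90.28 move [-0.002 -0.     0.006] 0.005 q7 -0.18 t 15.4333 F [-5.4 13.6  4.7]
```

It has stalled firmly. The tool is exactly 65.0 mm from where it stopped for block_b, which is half a block. I retreat and check.

Emit:
send_rows(series=[[0.06, 0, 0, 0], [0.14, 0, 0, 0], [0.24, 0, -0.1, 0], [0.36, 0, -0.25, 0], [0.5, 0, -0.4, 0], [0.65, 0, -0.5, 0], [0.8, 0, -0.5, 0], [0.9, 0, -0.5, 0], [0.9, 0, -0.5, 0], [0.9, 0, -0.5, 0]])

```text
time: 16.27
eef_pos: [0.5822, 0.1873, 0.2086]
ee_rot: [3.14, 0.001, 1.807]
contact_force: [0.9, -0.6, -1.0]
finger_gap: 0.354
grasp_force: 0.0
```

```bash
python3 - <<'E'
from h import *
go(58,300,82,90)
a=cap('top')['img'][150:260,260:400];b=cap('side')['img'][130:260,240:390]
f=lambda i:cv2.resize(i,(480,int(480*i.shape[0]/i.shape[1])),interpolation=cv2.INTER_CUBIC)
cv2.imwrite('pics/end.png',np.vstack([f(a)[60:],f(b)[110:380]])[:,:,::-1])
E
```

```text
now [ 57.8 276. ] z 208.6 yaw 90.32 move [0.096 0.001 0.507] 0.005 q7 -0.47 t 16.2667 F [ 0.9 -0.6 -1. ]
```

View pics/end.png

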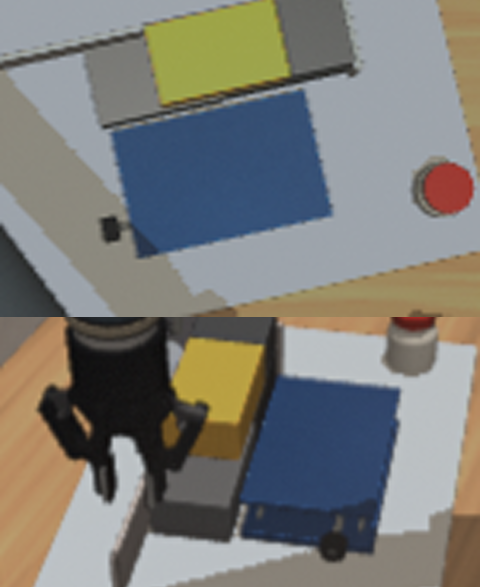

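The yellow block (top view about (215,52)) lies flat against the half block and along the fence. Block_b shows half a block to its left, and the jar is untouched. I hand in.

Emit:
send_rows(series=[[0, 0, 0, 0], [0, 0, 0, 0], [0, 0, 0, 0]])

```text
time: 16.62
eef_pos: [0.5835, 0.1831, 0.2076]
ee_rot: [-3.141, 0.001, 1.799]
contact_force: [0.0, 0.2, 0.4]
finger_gap: 0.351
grasp_force: 0.0
```

```bash
python3 -c "
from h import *;print(arm.finish_job())"
```

```text
the job is handed in; nothing more can be done
None
```

I handed the job in at about 17 s with the wall finished: block_b butts block_a, and the yellow block lies flat over the joint, tight against the fence and the half block; the hand-in call returned no verdict.

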